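# Sweep the loose nuts into the parts tray

## Task

Clear the loose hardware: with your fingertips, sweep the three hex nuts (brass, dark steel and red) along the bench and in through the open side of the blue three-sided tray, until each lies flat and wholly inside its walls. Only slide the nuts, never pick them up or tip them. Leave the yellow tin that stands among them, and everything else on the bench, where it is.

Things in the scene. Friction and masses are not known exactly. Their poses are not given: they have to be found in the camera images.
- tray: blue three-sided tray fixed to the bench: side and back walls 6 mm thick, 25 mm high; fourth side (mouth) open, no lip, floor level with the bench. Inside 160 mm long in its x (mouth at -80, back wall at +80 mm), 200 mm wide in its y (-100 to +100). Origin: centre of the floor, at bench height; +x points from mouth to back wall. The mouth faces roughly to the robot's right, towards the nuts.
- tray_mouth (a point): middle of the tray's open side, at bench height (80 mm from the tray's origin along its -x)
- nut_brass: brass-coloured hex nut lying flat on the bench: 42 mm across flats (48 mm across corners), 22 mm high, 140 g nominal. Origin: centre of its underside; z up. It slides freely when pushed from the side.
- nut_steel: dark steel hex nut lying flat on the bench: 42 mm across flats (48 mm across corners), 22 mm high, 140 g nominal. Origin: centre of its underside; z up. It slides freely when pushed from the side.
- nut_red: red anodised hex nut lying flat on the bench: 42 mm across flats (48 mm across corners), 22 mm high, 140 g nominal. Origin: centre of its underside; z up. It slides freely when pushed from the side.
- tin: small yellow tin with a black lid, 52 mm diameter, 45 mm high, standing loose among the nuts; leave it alone. Origin: centre of its underside.
- hammer: red hammer lying on the bench to the robot's right, 300 mm long along its x axis; leave alone. Origin: under its middle.
- screwdriver: screwdriver with orange handle lying far out on the bench, 200 mm long along its x axis; leave alone
- spray: white spray can with blue cap and blue band standing to the robot's left beyond the tray, 60 mm diameter, 190 mm high; leave alone. Origin: centre of its underside.
- wrench: dark steel wrench lying on the bench to the robot's right, between hammer and nuts, 150 mm long along its x axis, under 15 mm high; leave alone

How it is judged:
By the outcome, as a careful person would: the job done as asked, in the order asked, and still so for the second after the job is handed in, with the robot touching nothing.
It also fails if it takes over 61 s, if anything falls off the work surface, if the arm or the gripper's body presses on something with over 40 N, if the wrist force passes 120 N, or if a joint passes its speed limit or range.

## Robot

A 6-joint arm with a two-finger parallel gripper is mounted at the origin on the work surface. World frame = base frame: x ahead of the robot, y to its left, z up, the work surface at z = 0. Lengths are in m, angles in rad, forces in N, time in s.
With the tool pointing down it reaches from about 0.25 to 0.725 m from the base axis. Payload 4 kg.
Tool frame: the origin (TCP) lies at the very end of the fingers, on their centre line; the grasp point (between the pads) lies 19 mm behind it; x points along the fingers, y is the direction in which the jaws open and shut, and the axes are right-handed (so a half turn about x gives the same grasp; the last joint's range is limited). The gripper opens to 85 mm and grips with 20 to 120 N. Pads are 22 mm wide; open, the fingers measure 114 mm over their backs; the gripper's body (76 mm by 85 mm) begins 54 mm behind the grasp point. The pads swing forward as they close: fully open they stand 13 mm farther back than shut.
Start: joints at [-1.327, 0.241, 0.005, 1.335, 0, 1.571], TCP at [0.121, -0.485, 0.231] pointing down, gripper open.
Joint ranges: [-2.72, 2.72], [-1.05, 1.87], [-1.09, 1.28], [-1.99, 2.15], [-1.42, 1.44], [-3.14, 3.14]. Speed limits (rad/s): [2.79, 2.79, 3.14, 3.14, 3.14, 3.14].

## Interface

Orientations are given as a unit quaternion [x, y, z, w].
In Python, from workcell import get_obs, camera, job_done gives the robot as it stands. The module is installed in compiled form; this text tells all that it offers.
- The arm moves only by the tool arm_command, never from a script. Its argument "motion" is a list of rows, each an object of numbers: "x", "y", "z": the shift along the tool's x, y, z in m; "roll": the turn about the tool's x in rad; "fingers": the opening, from 0 (shut) to 1 (fully open). A call has 1 to 20 rows; each row shifts and turns the pose as measured when the row begins, along the tool's axes as they then stand; what a row does not reach is not made up. A row lasts 1/12 s, in which the tool goes at most 41.7 mm and 7.16 degrees, less where a joint would pass 70% of its speed; a pose out of reach is approached as far as the arm can. A call is refused whole if a number of a shift passes 0.0417 or a number of a turn 0.125, either way. A call with a gripper value outside its range is refused whole. The fingers move at their own pace and stop on an object; the grip force is fixed at half the most. Time passes only in rows, so rows that do not move let the fingers close. It gives the time, the measured TCP pose, the force and the opening at its end, in the units of the state.
- get_obs(): the state, without advancing time (a new reading comes with each control period).
- camera(name): name is "scene" or "top"; returns a dict with "frame" (384x512x3 uint8, red, green, blue), "intrinsics" (3x3 intrinsics, pixels), "k1" (the pictures are not rectified: a ray, as slopes to the right and down, at radius r is drawn at 1 + k1 r^2 times it, then the intrinsics apply), "rvec" (rotation vector, rad) and "tvec" (3), from world to camera coordinates, as OpenCV has them. Camera axes: x right, y down, z forward; pixel columns grow to the right and rows downward; lengths in m; the calibration is good to about 2 mm. A picture is of the moment at which its call begins. There is no depth.
- job_done(): hands the job in, once; it reports no verdict.
The state is a dict: "clock": time; "joint_pos": joint angles; "joint_vel": joint speeds; "tau": joint torques, N m; "eef_pos": TCP position; "tool_rot": TCP orientation; "ft_force": force on the tool from outside, world axes, zero at the start; "ft_torque": the same for the moment, N m; "grip_width": finger opening in m.
Only numpy, scipy, OpenCV 4.12 (cv2) and the standard library are available. Lean on these libraries where they do the work, as an engineer would, in place of code of your own. Each camera call takes 0.05 s, during which the arm holds its last target.

## Working session

There is one attempt and no reset: what is moved stays moved. The work goes in short steps, Python scripts to look and compute and a tool call to move; the robot and the scene stay as the last step left them, time stands still between calls to the robot, and variables do not carry over. Pictures are saved under pics/ and viewed, and the job is handed in when it is done.

Besides the shell and the picture viewer there is one more tool, called after "Emit:" by a JSON object that holds its "op" and its "data". arm_command: Moves the arm, as the interface text tells. Its arguments: {"type":"object","properties":{"motion":{"type":"array","items":{"type":"object","properties":{"x":{"type":"number"},"y":{"type":"number"},"z":{"type":"number"},"roll":{"type":"number"},"fingers":{"type":"number"}}}}},"required":["motion"]}

```bash
mkdir -p pics; python3 - <<'E'
from workcell import get_obs,camera
import cv2,json
o=get_obs();print(o)
for n in("scene","top"):
    c=camera(n);cv2.imwrite(f"pics/{n}0.png",c["frame"][:,:,::-1]);print(n,c["intrinsics"],c["k1"],c["rvec"],c["tvec"])
E
```

```text
{'clock': 0.0, 'joint_pos': array([-1.32698691e+00,  2.41407208e-01,  3.70146814e-03,  1.33520377e+00,
        2.03046630e-05,  1.57078631e+00]), 'joint_vel': array([ 0.00035742,  0.00108511, -0.00043234,  0.00195393, -0.00030945,
        0.00094445]), 'tau': array([-2.04439953e-04, -3.72321689e+01,  2.52404344e+01,  1.69742672e-02,
        9.78353228e-05,  7.45331221e-06]), 'eef_pos': array([ 0.12055083, -0.48458525,  0.23040716]), 'tool_rot': array([-0.70177467, -0.08673222,  0.70194211, -0.08524732]), 'ft_force': array([-0.34925121, -0.35938948,  0.51946052]), 'ft_torque': array([0.00258437, 0.04007096, 0.01768334]), 'grip_width': 0.08564978316357377}
scene [[434.50328256   0.         259.6025292 ]
 [  0.         434.50328256 190.84824001]
 [  0.           0.           1.        ]] -0.009403934129631537 [ 1.68638057  1.88713626 -0.78241856] [-0.01444941 -0.39859131  1.81017766]
top [[390.16051465   0.         250.18820615]
 [  0.         390.16051465 187.68707089]
 [  0.           0.           1.        ]] -0.0002802305915325805 [ 2.19595878 -2.1580448   0.05699588] [0.07014865 0.59986517 1.44576353]
```

View pics/scene0.png

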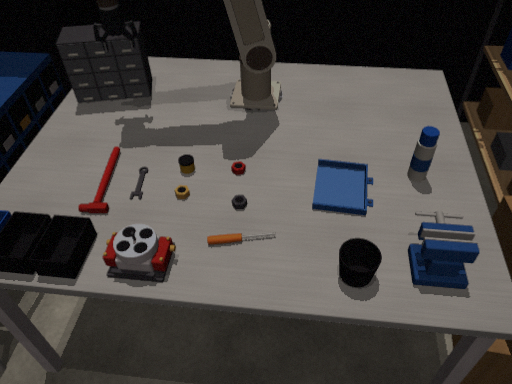

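View pics/top0.png

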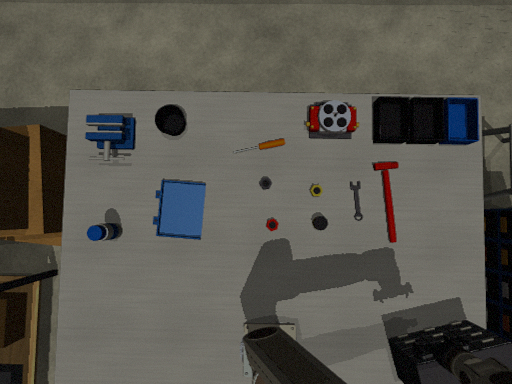

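The scene view shows brass (182,191), steel (239,201), red (238,168) and tin (187,163). In the top view the tray is at (182,209), steel (265,183), red (272,224), brass (316,190) and tin (320,223). Next I'll measure them.

```bash
cat > h.py <<'E'
import numpy as np,cv2
from workcell import get_obs,camera
from scipy.spatial.transform import Rotation as R
def ray(c,uv):
    K=c["intrinsics"];k=c["k1"]
    p=cv2.undistortPoints(np.array(uv,float).reshape(-1,1,2),K,np.array([k,0,0,0,0.])).reshape(-1,2)
    M=R.from_rotvec(np.ravel(c["rvec"])).as_matrix();t=np.ravel(c["tvec"])
    return -M.T@t, np.c_[p,np.ones(len(p))]@M
def plane(c,uv,z):
    o,d=ray(c,uv); return o+d*((z-o[2])/d[:,2])[:,None]
def tri(c1,u1,c2,u2):
    o1,d1=ray(c1,[u1]);o2,d2=ray(c2,[u2]);d1=d1[0];d2=d2[0]
    s=np.linalg.lstsq(np.c_[d1,-d2],o2-o1,rcond=None)[0]
    a=o1+s[0]*d1;b=o2+s[1]*d2
    return (a+b)/2,np.linalg.norm(a-b)
def pix(c,P):
    return cv2.projectPoints(np.array(P,float).reshape(-1,1,3),np.ravel(c["rvec"]),np.ravel(c["tvec"]),c["intrinsics"],np.array([c["k1"],0,0,0,0.]))[0].reshape(-1,2)
def crop(c,box,s,fn):
    x0,y0,x1,y1=box
    cv2.imwrite(fn,cv2.resize(c["frame"][y0:y1,x0:x1,::-1],None,fx=s,fy=s,interpolation=cv2.INTER_CUBIC))
E
python3 - <<'E'
from h import *
c=camera("top");s=camera("scene")
crop(c,(140,140,400,260),3,"pics/tc.png");crop(s,(130,130,390,230),3,"pics/sc.png")
o=get_obs();print(R.from_quat(o["tool_rot"]).as_matrix().round(3),o["clock"])
for im,box in((c,(225,165,340,240)),(s,(165,150,260,215))):
    f=im["frame"];hsv=cv2.cvtColor(f,cv2.COLOR_RGB2HSV)
    x0,y0,x1,y1=box
    m=((hsv[...,1]>90)|(hsv[...,2]<75)).astype(np.uint8)
    z=np.zeros_like(m);z[y0:y1,x0:x1]=m[y0:y1,x0:x1]
    n,l,st,ce=cv2.connectedComponentsWithStats(z)
    for i in range(1,n):
        if st[i,4]>15:print(st[i],ce[i].round(1),plane(im,ce[i],.015)[0].round(4), cv2.mean(f,(l==i).astype(np.uint8))[:3])
hsv=cv2.cvtColor(c["frame"],cv2.COLOR_RGB2HSV)
m=cv2.inRange(hsv,(100,100,40),(125,255,255));m[:, :148]=0;m[:,225:]=0;m[:165]=0;m[250:]=0
q=max(cv2.findContours(m,0,2)[0],key=cv2.contourArea)
for e in (2,4):
    a=cv2.approxPolyDP(q,e,True)[:,0];print(a.tolist(),plane(c,a,0)[:,:2].round(3).tolist())
E
```

```text
[[-0.     0.241 -0.97 ]
 [ 0.001 -0.97  -0.241]
 [-1.    -0.001  0.   ]] 0.2
[259 177  13  13 120] [264.9 182.6] [0.6191 0.0255 0.015 ] (40.458333333333336, 39.333333333333336, 40.35)
[309 183  14  13 126] [315.7 189.8] [ 0.5953 -0.166   0.015 ] (81.69047619047619, 74.86507936507937, 31.15079365079365)
[311 213  17  17 218] [319.  221.3] [ 0.4774 -0.1792  0.015 ] (34.11009174311927, 32.69724770642202, 31.11467889908257)
[266 217  13  14 123] [271.8 224.1] [ 0.4636 -0.003   0.015 ] (84.1788617886179, 23.577235772357724, 20.67479674796748)
[228 150  29   9 137] [242.8 153.3] [0.3874 0.0015 0.015 ] (72.54744525547444, 69.46715328467153, 66.57664233576642)
[178 155  17  20 262] [186.4 164.1] [ 0.4628 -0.1838  0.015 ] (38.61068702290076, 30.85114503816794, 18.19083969465649)
[231 161  14  15 166] [238.1 168. ] [ 0.4649 -0.0033  0.015 ] (72.9277108433735, 25.090361445783135, 23.042168674698797)
[175 185  15  15 174] [182.  191.8] [ 0.595  -0.1669  0.015 ] (85.27011494252874, 65.6896551724138, 36.42528735632184)
[232 195  15  16 191] [239.2 202.4] [0.6218 0.0243 0.015 ] (35.460732984293195, 33.10994764397906, 34.44502617801047)
[[162, 180], [161, 190], [156, 191], [156, 197], [160, 199], [158, 216], [153, 219], [153, 223], [157, 225], [156, 235], [199, 239], [204, 183]] [[0.624, 0.42], [0.585, 0.422], [0.581, 0.442], [0.558, 0.441], [0.551, 0.425], [0.486, 0.431], [0.474, 0.449], [0.459, 0.449], [0.452, 0.433], [0.414, 0.436], [0.402, 0.271], [0.615, 0.258]]
[[162, 180], [156, 191], [156, 235], [199, 239], [204, 183]] [[0.624, 0.42], [0.581, 0.442], [0.414, 0.436], [0.402, 0.271], [0.615, 0.258]]
```

View pics/tc.png

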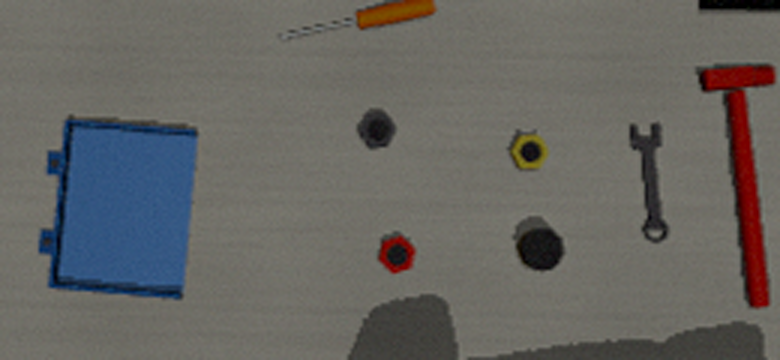

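View pics/sc.png

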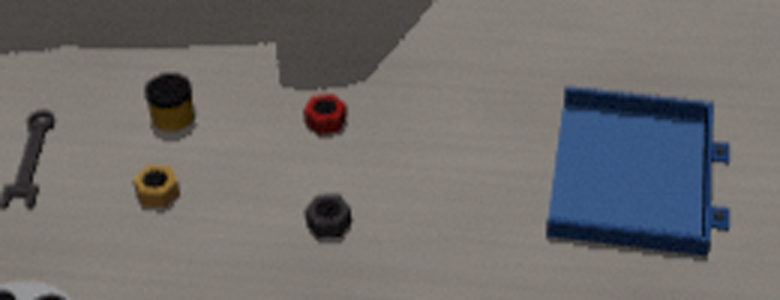

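Emit:
{"op": "arm_command", "data": {"motion": [{"roll": -0.125, "fingers": 0.33}, {"roll": -0.125, "fingers": 0.33}, {"roll": -0.125, "fingers": 0.33}, {"roll": -0.125, "fingers": 0.33}, {"roll": -0.125, "fingers": 0.33}, {"roll": -0.125, "fingers": 0.33}, {"roll": -0.125, "fingers": 0.33}, {"roll": -0.125, "fingers": 0.33}, {"roll": -0.125, "fingers": 0.33}, {"roll": -0.125, "fingers": 0.33}, {"roll": -0.077, "fingers": 0.33}, {"fingers": 0.33}]}}

```text
schema error: expected keys x, y, z, roll, fingers
```

```bash
python3 - <<'E'
from h import *
o=get_obs();print(R.from_quat(o["tool_rot"]).as_matrix().round(3),o["clock"],o["eef_pos"],o["grip_width"])
c=camera("top");s=camera("scene")
# tray corners, zoom; triangulate nuts
for n,a,b in(("brass",(315.7,189.8),(182,191.8)),("steel",(264.9,182.6),(239.2,202.4)),("red",(271.8,224.1),(238.1,168))):print(n,tri(c,a,s,b))
crop(c,(145,170,215,250),8,"pics/tray.png")
E
```

```text
[[-0.     0.241 -0.97 ]
 [ 0.001 -0.97  -0.241]
 [-1.    -0.001  0.   ]] 0.2 [ 0.12058891 -0.48485557  0.23074707] 0.08568646970289609
brass (array([ 0.59522379, -0.16634432,  0.01542135]), np.float64(0.0004995889390552598))
steel (array([0.61954455, 0.02473336, 0.01263009]), np.float64(0.0013681761753258875))
red (array([ 0.46355059, -0.00319291,  0.01397895]), np.float64(0.0007023566896554775))
```

View pics/tray.png

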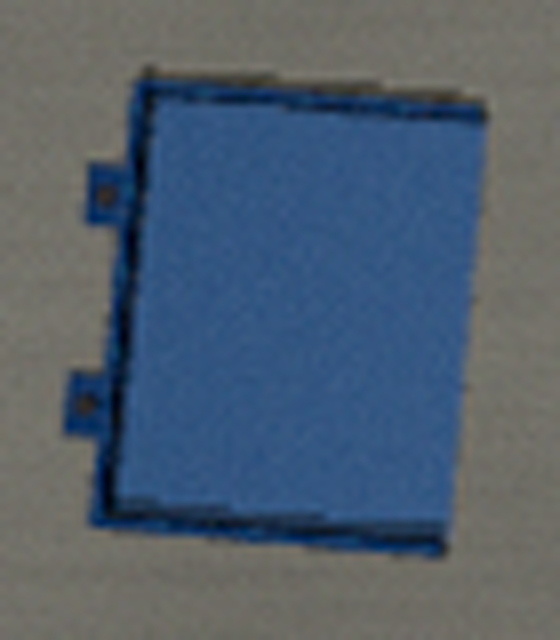

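The tray crop shows the floor's inner corners at about (484,120), (447,530), (115,505) and (152,97), at 8x zoom from (145,170). Triangulated nut heights are 13–15 mm, consistent with a 22 mm nut. The move was refused because every row needs all five keys.

Emit:
{"op": "arm_command", "data": {"motion": [{"x": 0, "y": 0, "z": 0, "roll": -0.125, "fingers": 0.33}, {"x": 0, "y": 0, "z": 0, "roll": -0.125, "fingers": 0.33}, {"x": 0, "y": 0, "z": 0, "roll": -0.125, "fingers": 0.33}, {"x": 0, "y": 0, "z": 0, "roll": -0.125, "fingers": 0.33}, {"x": 0, "y": 0, "z": 0, "roll": -0.125, "fingers": 0.33}, {"x": 0, "y": 0, "z": 0, "roll": -0.125, "fingers": 0.33}, {"x": 0, "y": 0, "z": 0, "roll": -0.125, "fingers": 0.33}, {"x": 0, "y": 0, "z": 0, "roll": -0.125, "fingers": 0.33}, {"x": 0, "y": 0, "z": 0, "roll": -0.125, "fingers": 0.33}, {"x": 0, "y": 0, "z": 0, "roll": -0.125, "fingers": 0.33}, {"x": 0, "y": 0, "z": 0, "roll": -0.077, "fingers": 0.33}, {"x": 0, "y": 0, "z": 0, "roll": 0, "fingers": 0.33}]}}

```text
clock: 1.3
eef_pos: [0.1204, -0.4841, 0.2297]
tool_rot: [0.497, 0.504, -0.496, 0.502]
ft_force: [0.2, 0.6, -0.2]
grip_width: 0.0279
```

```bash
python3 - <<'E'
from h import *
c=camera("top")
p=np.array([(484,120),(447,530),(115,505),(152,97)])/8+[144.5,169.5]
print(plane(c,p,0).round(4))
o=get_obs();print(R.from_quat(o["tool_rot"]).as_matrix().round(3),o["clock"],o["eef_pos"],o["grip_width"],o["joint_pos"].round(2))
E
```

```text
[[0.6094 0.2541 0.    ]
 [0.4142 0.2666 0.    ]
 [0.423  0.425  0.    ]
 [0.6178 0.4139 0.    ]]
[[-0.001  1.     0.01 ]
 [ 0.003  0.01  -1.   ]
 [-1.    -0.001 -0.003]] 1.35 [ 0.12041677 -0.48405222  0.22972268] 0.028015714596569256 [-1.33  0.24  0.    1.34  0.    0.23]
```

Emit:
{"op": "arm_command", "data": {"motion": [{"x": 0, "y": 0.0245, "z": -0.03, "roll": 0, "fingers": 0.33}, {"x": 0, "y": 0.0245, "z": -0.03, "roll": 0, "fingers": 0.33}, {"x": 0, "y": 0.0245, "z": -0.03, "roll": 0, "fingers": 0.33}, {"x": 0, "y": 0.0245, "z": -0.03, "roll": 0, "fingers": 0.33}, {"x": 0, "y": 0.0245, "z": -0.03, "roll": 0, "fingers": 0.33}, {"x": 0, "y": 0.0245, "z": -0.03, "roll": 0, "fingers": 0.33}, {"x": 0, "y": 0.0245, "z": -0.03, "roll": 0, "fingers": 0.33}, {"x": 0, "y": 0.0245, "z": -0.03, "roll": 0, "fingers": 0.33}, {"x": 0, "y": 0.0245, "z": -0.03, "roll": 0, "fingers": 0.33}, {"x": 0, "y": 0.0245, "z": -0.03, "roll": 0, "fingers": 0.33}, {"x": 0, "y": 0.0245, "z": -0.03, "roll": 0, "fingers": 0.33}, {"x": 0, "y": 0.0245, "z": -0.03, "roll": 0, "fingers": 0.33}, {"x": 0, "y": 0.0245, "z": -0.03, "roll": 0, "fingers": 0.33}, {"x": 0, "y": 0.0245, "z": -0.03, "roll": 0, "fingers": 0.33}, {"x": 0, "y": 0, "z": 0, "roll": 0, "fingers": 0.33}]}}

```text
clock: 2.6
eef_pos: [0.4826, -0.0516, 0.2303]
tool_rot: [0.511, 0.488, -0.508, 0.493]
ft_force: [-0.2, 0.0, -0.7]
grip_width: 0.0283
```

Emit:
{"op": "arm_command", "data": {"motion": [{"x": 0.01, "y": -0.018, "z": 0.013, "roll": -0.038, "fingers": 0.33}, {"x": 0.038, "y": 0, "z": 0, "roll": 0, "fingers": 0.33}, {"x": 0.038, "y": 0, "z": 0, "roll": 0, "fingers": 0.33}, {"x": 0.038, "y": 0, "z": 0, "roll": 0, "fingers": 0.33}, {"x": 0.035, "y": 0, "z": 0, "roll": 0, "fingers": 0.33}, {"x": 0.02, "y": 0, "z": 0, "roll": 0, "fingers": 0.33}, {"x": 0, "y": 0, "z": 0, "roll": 0, "fingers": 0.33}]}}

```text
clock: 3.18
eef_pos: [0.4708, -0.0628, 0.0483]
tool_rot: [0.505, 0.493, -0.497, 0.505]
ft_force: [0.4, 1.0, 0.4]
grip_width: 0.028
```

```bash
cat > st.py <<'E'
from h import *
o=get_obs();print(R.from_quat(o["tool_rot"]).as_matrix().round(3).tolist(),o["clock"],o["eef_pos"].round(4),o["grip_width"].round(4),o["ft_force"].round(1))
E
python3 st.py
```

```text
Traceback (most recent call last):
  File "st.py", line 2, in <module>
    o=get_obs();print(R.from_quat(o["tool_rot"]).as_matrix().round(3).tolist(),o["clock"],o["eef_pos"].round(4),o["grip_width"].round(4),o["ft_force"].round(1))
                                                                                                                ^^^^^^^^^^^^^^^^^^^^^
AttributeError: 'float' object has no attribute 'round'
```

Emit:
{"op": "arm_command", "data": {"motion": [{"x": 0.02, "y": -0.007, "z": 0, "roll": 0, "fingers": 0.33}, {"x": 0.014, "y": 0, "z": 0, "roll": 0, "fingers": 0.33}, {"x": 0.005, "y": 0, "z": 0, "roll": 0, "fingers": 0.33}, {"x": 0, "y": 0, "z": 0, "roll": 0, "fingers": 0.33}]}}

```text
clock: 3.52
eef_pos: [0.465, -0.0642, 0.0102]
tool_rot: [0.506, 0.491, -0.499, 0.503]
ft_force: [0.2, -0.3, -0.1]
grip_width: 0.0279
```

```bash
sed -i 's/o\["grip_width"\].round(4)/round(float(o["grip_width"]),4)/' st.py
python3 st.py
```

```text
[[0.02, 1.0, -0.01], [-0.004, -0.01, -1.0], [-1.0, 0.02, 0.004]] 3.5167 [ 0.465  -0.0642  0.0102] 0.0279 [ 0.2 -0.3 -0.1]
```

Emit:
{"op": "arm_command", "data": {"motion": [{"x": 0.002, "y": 0, "z": -0.01, "roll": 0, "fingers": 0.33}, {"x": 0, "y": 0, "z": -0.015, "roll": -0.01, "fingers": 0.33}, {"x": 0, "y": 0, "z": -0.015, "roll": 0, "fingers": 0.33}, {"x": 0, "y": 0, "z": -0.015, "roll": 0, "fingers": 0.33}, {"x": 0, "y": 0, "z": -0.015, "roll": 0, "fingers": 0.33}, {"x": 0, "y": 0, "z": -0.015, "roll": 0, "fingers": 0.33}, {"x": 0, "y": 0, "z": -0.015, "roll": 0, "fingers": 0.33}, {"x": 0, "y": 0, "z": -0.015, "roll": 0, "fingers": 0.33}, {"x": 0, "y": 0, "z": -0.015, "roll": 0, "fingers": 0.33}, {"x": 0, "y": 0, "z": -0.01, "roll": 0, "fingers": 0.33}]}}

```text
clock: 4.35
eef_pos: [0.4775, 0.0841, 0.0223]
tool_rot: [0.513, 0.485, -0.492, 0.51]
ft_force: [-0.2, -0.5, -0.0]
grip_width: 0.028
```

```bash
python3 st.py; python3 - <<'E'
from h import *
c=camera("scene");crop(c,(130,100,390,270),3,"pics/a1.png")
E
```

```text
[[0.045, 0.999, -0.01], [-0.004, -0.01, -1.0], [-0.999, 0.045, 0.003]] 4.35 [0.4775 0.0841 0.0223] 0.028 [-0.2 -0.5 -0. ]
```

View pics/a1.png

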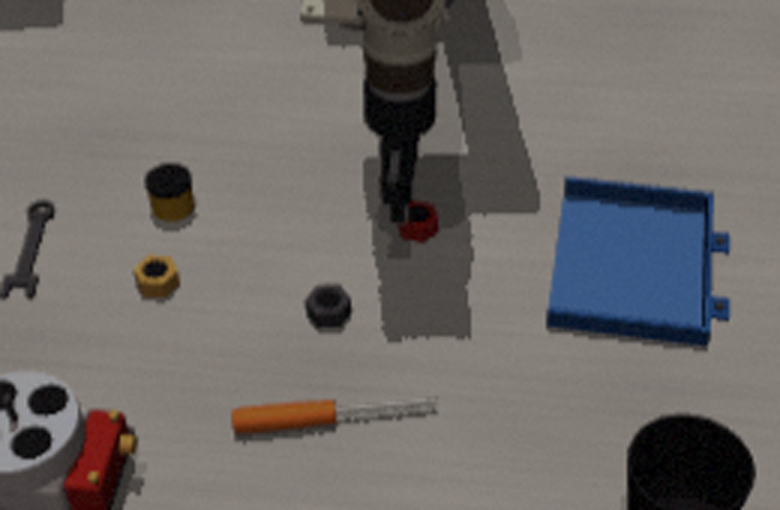

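Red nut is moving (scene about (269,174)), but the tip drifted up to z=22 mm. I'll back off, lower and continue with compensation.

Emit:
{"op": "arm_command", "data": {"motion": [{"x": 0, "y": -0.006, "z": 0.02, "roll": 0, "fingers": 0.33}, {"x": 0.008, "y": -0.006, "z": 0.005, "roll": 0, "fingers": 0.33}, {"x": 0.006, "y": 0, "z": 0, "roll": 0, "fingers": 0.33}, {"x": 0, "y": 0, "z": 0, "roll": 0, "fingers": 0.33}]}}

```text
clock: 4.73
eef_pos: [0.4704, 0.0629, 0.0117]
tool_rot: [0.515, 0.485, -0.487, 0.513]
ft_force: [0.5, 0.7, 0.5]
grip_width: 0.0281
```

```bash
cat > nuts.py <<'E'
import sys
from h import *
c=camera("scene");t=camera("top")
f=cv2.cvtColor(c["frame"],cv2.COLOR_RGB2HSV);g=cv2.cvtColor(t["frame"],cv2.COLOR_RGB2HSV)
def find(im,h,lim,k):
    m=cv2.inRange(h,(0,120,50),(7,255,255))|cv2.inRange(h,(172,120,50),(180,255,255)) if k=="red" else (cv2.inRange(h,(15,100,50),(33,255,255)) if k=="brass" else cv2.inRange(h,(0,0,0),(180,120,58)))
    n,l,s,ce=cv2.connectedComponentsWithStats(m)
    for i in range(1,n):
        P=plane(im,[ce[i]],.015)[0]
        if s[i,4]>25 and s[i,4]<400 and .38<P[0]<.66 and -.24<P[1]<.45:print(lim,k,s[i,4],ce[i].round(1),P[:2].round(3))
for k in sys.argv[1:]:
    find(c,f,"scene",k);find(t,g,"top",k)
E
python3 st.py; python3 nuts.py red
```

```text
[[0.056, 0.998, -0.004], [-0.0, -0.004, -1.0], [-0.998, 0.056, 0.0]] 4.7333 [0.4704 0.0629 0.0117] 0.0281 [0.5 0.7 0.5]
scene red 93 [268.7 174.4] [0.485 0.104]
```

Emit:
{"op": "arm_command", "data": {"motion": [{"x": 0.004, "y": 0.007, "z": -0.005, "roll": 0, "fingers": 0.33}, {"x": 0.003, "y": 0, "z": -0.01, "roll": 0, "fingers": 0.33}, {"x": 0.0015, "y": -0.001, "z": -0.015, "roll": 0, "fingers": 0.33}, {"x": 0.0015, "y": -0.002, "z": -0.015, "roll": 0, "fingers": 0.33}, {"x": 0.0015, "y": -0.002, "z": -0.015, "roll": 0, "fingers": 0.33}, {"x": 0.0015, "y": -0.002, "z": -0.015, "roll": 0, "fingers": 0.33}]}}

```text
clock: 5.33
eef_pos: [0.4789, 0.1384, 0.0007]
tool_rot: [0.517, 0.478, -0.489, 0.516]
ft_force: [-1.4, -20.5, 27.4]
grip_width: 0.0281
```

```bash
python3 st.py; python3 nuts.py red
```

```text
[[0.065, 0.998, -0.012], [-0.01, -0.012, -1.0], [-0.998, 0.065, 0.009]] 5.3333 [0.4789 0.1384 0.0007] 0.0281 [ -1.4 -20.5  27.4]
scene red 71 [288.1 176. ] [0.487 0.169]
```

Emit:
{"op": "arm_command", "data": {"motion": [{"x": -0.008, "y": 0, "z": 0.0, "roll": 0, "fingers": 0.33}, {"x": 0, "y": -0.002, "z": -0.015, "roll": 0, "fingers": 0.33}, {"x": 0, "y": -0.002, "z": -0.015, "roll": 0, "fingers": 0.33}, {"x": 0, "y": -0.002, "z": -0.015, "roll": 0, "fingers": 0.33}]}}

```text
clock: 5.77
eef_pos: [0.4748, 0.1888, 0.0098]
tool_rot: [0.518, 0.478, -0.487, 0.515]
ft_force: [0.7, 0.4, -1.1]
grip_width: 0.0283
```

```bash
python3 st.py; python3 nuts.py red
```

```text
[[0.068, 0.998, -0.012], [-0.006, -0.011, -1.0], [-0.998, 0.068, 0.005]] 5.7667 [0.4748 0.1888 0.0098] 0.0283 [ 0.7  0.4 -1.1]
scene red 76 [303.6 176.4] [0.483 0.22 ]
```

Emit:
{"op": "arm_command", "data": {"motion": [{"x": 0.001, "y": -0.002, "z": -0.015, "roll": 0, "fingers": 0.33}, {"x": 0.0005, "y": -0.002, "z": -0.015, "roll": 0, "fingers": 0.33}, {"x": 0.0005, "y": -0.002, "z": -0.015, "roll": 0, "fingers": 0.33}, {"x": 0.0005, "y": -0.002, "z": -0.015, "roll": 0, "fingers": 0.33}, {"x": 0, "y": -0.002, "z": -0.015, "roll": 0, "fingers": 0.33}]}}

```text
clock: 6.28
eef_pos: [0.4668, 0.2639, 0.0071]
tool_rot: [0.518, 0.476, -0.488, 0.517]
ft_force: [-0.2, -1.1, 2.0]
grip_width: 0.0282
```

```bash
python3 st.py; python3 nuts.py red
```

```text
[[0.07, 0.997, -0.014], [-0.012, -0.013, -1.0], [-0.997, 0.07, 0.011]] 6.2833 [0.4668 0.2639 0.0071] 0.0282 [-0.2 -1.1  2. ]
scene red 81 [326.2 175.5] [0.471 0.295]
```

Emit:
{"op": "arm_command", "data": {"motion": [{"x": -0.001, "y": 0, "z": -0.015, "roll": 0, "fingers": 0.33}, {"x": 0, "y": -0.001, "z": -0.015, "roll": 0, "fingers": 0.33}, {"x": 0, "y": -0.001, "z": -0.015, "roll": 0, "fingers": 0.33}, {"x": 0, "y": 0, "z": -0.015, "roll": 0, "fingers": 0.33}, {"x": 0, "y": 0, "z": -0.01, "roll": 0, "fingers": 0.33}, {"x": 0, "y": 0, "z": -0.004, "roll": 0, "fingers": 0.33}]}}

```text
clock: 6.88
eef_pos: [0.4655, 0.3388, 0.0067]
tool_rot: [0.517, 0.475, -0.49, 0.517]
ft_force: [-0.1, -1.8, 1.0]
grip_width: 0.028
```

```bash
python3 st.py; python3 nuts.py red
```

```text
[[0.068, 0.998, -0.015], [-0.016, -0.014, -1.0], [-0.998, 0.069, 0.015]] 6.8833 [0.4655 0.3388 0.0067] 0.028 [-0.1 -1.8  1. ]
scene red 75 [349.  176.8] [0.47 0.37]
```

Emit:
{"op": "arm_command", "data": {"motion": [{"x": 0, "y": 0, "z": 0.02, "roll": 0, "fingers": 0.33}, {"x": -0.005, "y": 0, "z": 0.015, "roll": 0, "fingers": 0.33}, {"x": -0.035, "y": 0, "z": 0, "roll": 0, "fingers": 0.33}, {"x": -0.04, "y": 0, "z": 0, "roll": 0, "fingers": 0.33}, {"x": -0.01, "y": 0.0143, "z": 0.0273, "roll": 0, "fingers": 0.33}, {"x": 0, "y": 0.0143, "z": 0.0273, "roll": 0, "fingers": 0.33}, {"x": 0, "y": 0.0143, "z": 0.0273, "roll": 0, "fingers": 0.33}, {"x": 0, "y": 0.0143, "z": 0.0273, "roll": 0, "fingers": 0.33}, {"x": 0, "y": 0.0143, "z": 0.0273, "roll": 0, "fingers": 0.33}, {"x": 0, "y": 0.0143, "z": 0.0273, "roll": 0, "fingers": 0.33}, {"x": 0, "y": 0.0143, "z": 0.0273, "roll": 0, "fingers": 0.33}, {"x": 0, "y": 0.0143, "z": 0.0273, "roll": 0, "fingers": 0.33}, {"x": 0, "y": 0.0143, "z": 0.0273, "roll": 0, "fingers": 0.33}, {"x": 0, "y": 0.0143, "z": 0.0273, "roll": 0, "fingers": 0.33}, {"x": 0, "y": 0.0143, "z": 0.0273, "roll": 0, "fingers": 0.33}, {"x": 0, "y": 0, "z": 0, "roll": -0.12, "fingers": 0.33}, {"x": 0, "y": 0, "z": 0, "roll": -0.12, "fingers": 0.33}, {"x": 0, "y": 0, "z": 0, "roll": -0.12, "fingers": 0.33}, {"x": 0, "y": 0, "z": 0, "roll": 0, "fingers": 0.33}]}}

```text
clock: 8.57
eef_pos: [0.6087, -0.0334, 0.1214]
tool_rot: [0.415, 0.555, -0.398, 0.601]
ft_force: [0.3, -0.2, 0.4]
grip_width: 0.0282
```

```bash
python3 st.py; python3 nuts.py red steel; python3 - <<'E'
from h import *
c=camera("scene");crop(c,(130,100,390,270),3,"pics/a2.png")
E
```

```text
[[0.066, 0.939, 0.337], [-0.017, 0.339, -0.941], [-0.998, 0.057, 0.039]] 8.5667 [ 0.6087 -0.0334  0.1214] 0.0282 [ 0.3 -0.2  0.4]
scene red 110 [348.2 176. ] [0.466 0.367]
top red 78 [173.7 221.6] [0.466 0.366]
scene steel 126 [185.6 159.7] [ 0.441 -0.192]
scene steel 108 [246.4 161.5] [0.429 0.02 ]
scene steel 38 [240.1 173.6] [0.491 0.007]
scene steel 28 [181.3 189.2] [ 0.584 -0.172]
scene steel 204 [238.4 201.6] [0.619 0.022]
top steel 155 [320.1 222.5] [ 0.473 -0.184]
```

View pics/a2.png

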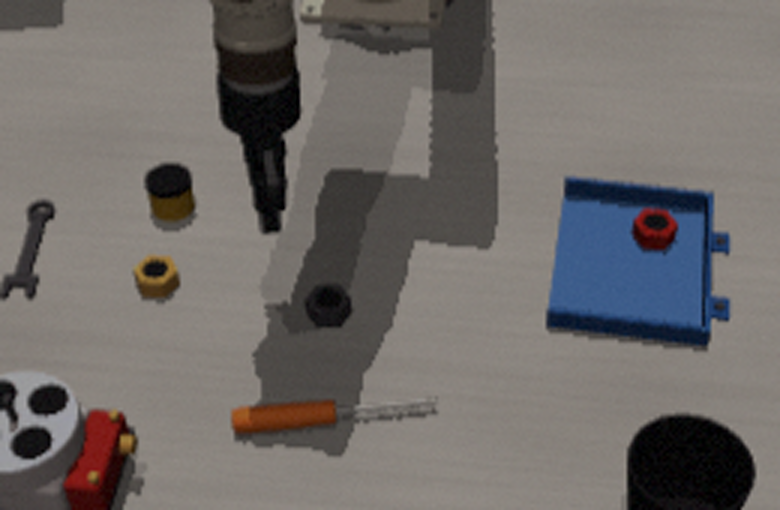

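Red is lying flat in the tray (scene (348,176), about (0.466,0.367)). Next is steel, at (0.619,0.023).

Emit:
{"op": "arm_command", "data": {"motion": [{"x": 0.02, "y": 0.022, "z": 0, "roll": 0, "fingers": 0.33}, {"x": 0.03, "y": 0, "z": 0, "roll": 0, "fingers": 0.33}, {"x": 0.03, "y": 0, "z": 0, "roll": 0, "fingers": 0.33}, {"x": 0.015, "y": 0, "z": 0, "roll": 0, "fingers": 0.33}, {"x": 0.0, "y": 0, "z": 0, "roll": 0, "fingers": 0.33}]}}

```text
clock: 9.13
eef_pos: [0.6393, -0.025, 0.0291]
tool_rot: [0.421, 0.55, -0.4, 0.6]
ft_force: [0.2, -0.5, 0.0]
grip_width: 0.0283
```

```bash
cat >> st.py <<'E'
import sys
if len(sys.argv)>3:
    d=np.array([float(a) for a in sys.argv[1:4]])-o["eef_pos"];print("tool delta",(R.from_quat(o["tool_rot"]).as_matrix().T@d).round(4))
E
python3 st.py .638 -.027 .008
```

```text
[[0.075, 0.943, 0.324], [-0.017, 0.326, -0.945], [-0.997, 0.066, 0.04]] 9.1333 [ 0.6393 -0.025   0.0291] 0.0283 [ 0.2 -0.5  0. ]
tool delta [ 0.021  -0.0032  0.0006]
```

Emit:
{"op": "arm_command", "data": {"motion": [{"x": 0.015, "y": -0.003, "z": 0, "roll": 0, "fingers": 0.33}, {"x": 0.007, "y": 0, "z": 0, "roll": 0, "fingers": 0.33}, {"x": 0.0, "y": 0, "z": -0.01, "roll": 0, "fingers": 0.33}, {"x": -0.0005, "y": 0, "z": -0.015, "roll": 0, "fingers": 0.33}, {"x": -0.0005, "y": 0, "z": -0.015, "roll": 0, "fingers": 0.33}, {"x": -0.0005, "y": 0, "z": -0.015, "roll": 0, "fingers": 0.33}, {"x": -0.0005, "y": 0, "z": -0.015, "roll": 0, "fingers": 0.33}]}}

```text
clock: 9.72
eef_pos: [0.6165, 0.0438, 0.0111]
tool_rot: [0.425, 0.546, -0.401, 0.6]
ft_force: [0.4, -1.0, -0.7]
grip_width: 0.0282
```

```bash
python3 st.py .549 .224 .008; python3 nuts.py steel
```

```text
[[0.081, 0.946, 0.315], [-0.017, 0.318, -0.948], [-0.997, 0.072, 0.042]] 9.7167 [0.6165 0.0438 0.0111] 0.0282 [ 0.4 -1.  -0.7]
tool delta [-0.0055 -0.0068 -0.1922]
scene steel 125 [185.6 159.7] [ 0.441 -0.192]
scene steel 27 [181.3 189.3] [ 0.584 -0.172]
top steel 144 [241.9 230.3] [0.438 0.109]
top steel 26 [316.7 190.1] [ 0.594 -0.17 ]
top steel 164 [320.  222.4] [ 0.473 -0.183]
```

Emit:
{"op": "arm_command", "data": {"motion": [{"x": 0, "y": -0.001, "z": -0.015, "roll": 0, "fingers": 0.33}, {"x": -0.0003, "y": -0.001, "z": -0.015, "roll": 0, "fingers": 0.33}, {"x": -0.0003, "y": -0.001, "z": -0.015, "roll": 0, "fingers": 0.33}, {"x": -0.0003, "y": -0.001, "z": -0.015, "roll": 0, "fingers": 0.33}, {"x": -0.0003, "y": -0.001, "z": -0.015, "roll": 0, "fingers": 0.33}, {"x": -0.0003, "y": -0.001, "z": -0.015, "roll": 0, "fingers": 0.33}]}}

```text
clock: 10.32
eef_pos: [0.5857, 0.1309, 0.0162]
tool_rot: [0.427, 0.542, -0.399, 0.604]
ft_force: [0.7, -0.3, -0.1]
grip_width: 0.0283
```

```bash
python3 st.py .549 .224 .008; python3 - <<'E'
from h import *
c=camera("scene");crop(c,(130,100,390,270),3,"pics/a3.png")
E
```

```text
[[0.095, 0.945, 0.314], [-0.019, 0.317, -0.948], [-0.995, 0.084, 0.048]] 10.3167 [0.5857 0.1309 0.0162] 0.0283 [ 0.7 -0.3 -0.1]
tool delta [ 0.0029 -0.0058 -0.1002]
```

View pics/a3.png

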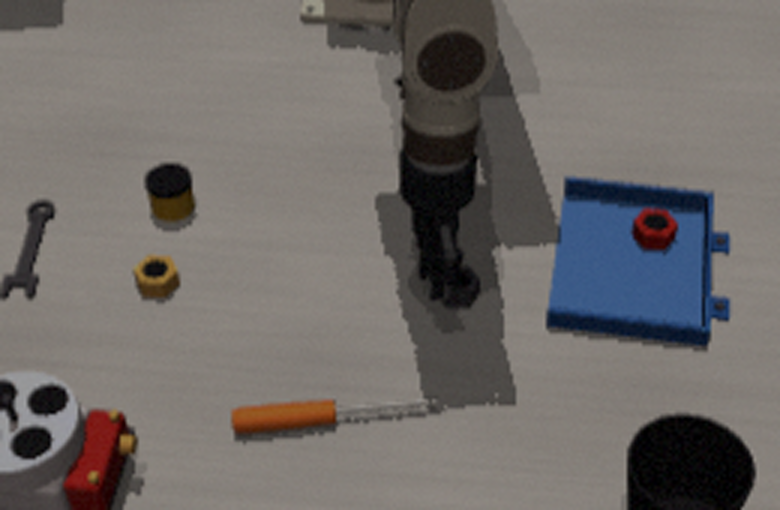

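Steel is nested ahead of the fingertips (scene about (283,196)). The tip is at 16 mm, so I'll lower it while pushing.

Emit:
{"op": "arm_command", "data": {"motion": [{"x": 0.005, "y": 0, "z": 0.0, "roll": 0, "fingers": 0.33}, {"x": 0.002, "y": -0.001, "z": -0.01, "roll": 0, "fingers": 0.33}, {"x": 0.0, "y": -0.001, "z": -0.015, "roll": 0, "fingers": 0.33}, {"x": 0.0, "y": -0.001, "z": -0.015, "roll": 0, "fingers": 0.33}, {"x": 0.0, "y": -0.001, "z": -0.015, "roll": 0, "fingers": 0.33}]}}

```text
clock: 10.78
eef_pos: [0.5696, 0.1818, 0.0105]
tool_rot: [0.43, 0.536, -0.398, 0.607]
ft_force: [0.7, -2.6, 2.9]
grip_width: 0.0283
```

```bash
python3 st.py .549 .224 .008
```

```text
[[0.107, 0.945, 0.308], [-0.022, 0.312, -0.95], [-0.994, 0.095, 0.055]] 10.7833 [0.5696 0.1818 0.0105] 0.0283 [ 0.7 -2.6  2.9]
tool delta [-0.0007 -0.0065 -0.0466]
```

Emit:
{"op": "arm_command", "data": {"motion": [{"x": 0.0, "y": -0.002, "z": -0.015, "roll": 0, "fingers": 0.33}, {"x": 0.0, "y": -0.002, "z": -0.015, "roll": 0, "fingers": 0.33}, {"x": 0.0, "y": -0.001, "z": -0.015, "roll": 0.05, "fingers": 0.33}, {"x": 0.0, "y": -0.001, "z": -0.015, "roll": 0.05, "fingers": 0.33}, {"x": 0.0, "y": -0.001, "z": -0.01, "roll": 0.05, "fingers": 0.33}]}}

```text
clock: 11.2
eef_pos: [0.5477, 0.2456, 0.0093]
tool_rot: [0.48, 0.497, -0.44, 0.574]
ft_force: [0.2, -2.2, 1.1]
grip_width: 0.0281
```

```bash
python3 st.py .549 .224 .008;  python3 - <<'E'
from h import *
c=camera("scene");crop(c,(230,130,390,250),5,"pics/a4.png")
E
```

```text
[[0.118, 0.982, 0.148], [-0.028, 0.153, -0.988], [-0.993, 0.113, 0.046]] 11.2 [0.5477 0.2456 0.0093] 0.0281 [ 0.2 -2.2  1.1]
tool delta [ 0.002  -0.0021  0.0215]
```

View pics/a4.png

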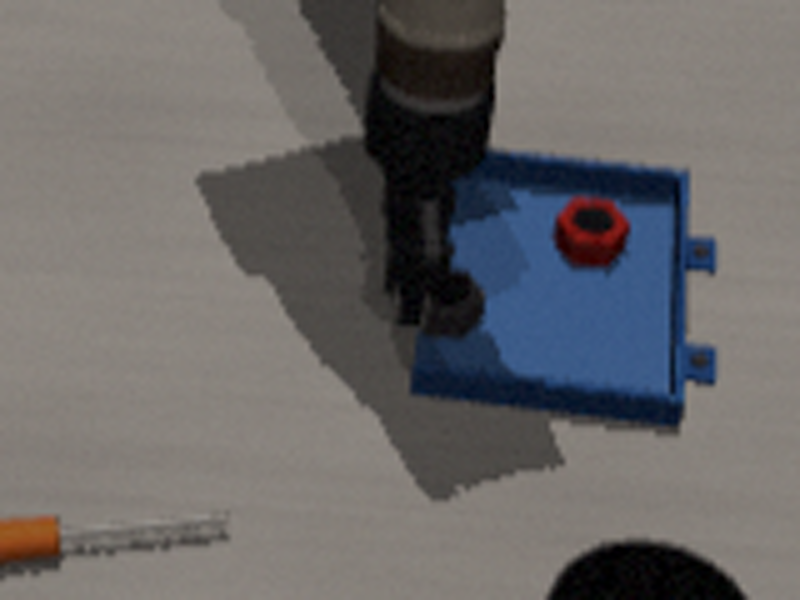

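Emit:
{"op": "arm_command", "data": {"motion": [{"x": 0.0, "y": 0.001, "z": -0.015, "roll": 0.05, "fingers": 0.33}, {"x": 0.0, "y": 0.001, "z": -0.015, "roll": 0.05, "fingers": 0.33}, {"x": 0.0, "y": 0.001, "z": -0.015, "roll": 0.05, "fingers": 0.33}, {"x": 0.0, "y": 0.001, "z": -0.015, "roll": 0.05, "fingers": 0.33}, {"x": 0.0, "y": 0, "z": -0.015, "roll": 0.02, "fingers": 0.33}]}}

```text
clock: 11.67
eef_pos: [0.5485, 0.3167, 0.0075]
tool_rot: [0.541, 0.44, -0.497, 0.516]
ft_force: [-0.7, -2.7, 3.0]
grip_width: 0.0283
```

```bash
python3 st.py .549 .224 .008;  python3 - <<'E'
from h import *
c=camera("scene");crop(c,(230,130,390,250),5,"pics/a5.png")
E
```

```text
[[0.117, 0.99, -0.084], [-0.036, -0.08, -0.996], [-0.992, 0.12, 0.027]] 11.6667 [0.5485 0.3167 0.0075] 0.0283 [-0.7 -2.7  3. ]
tool delta [0.0029 0.008  0.0923]
```

View pics/a5.png

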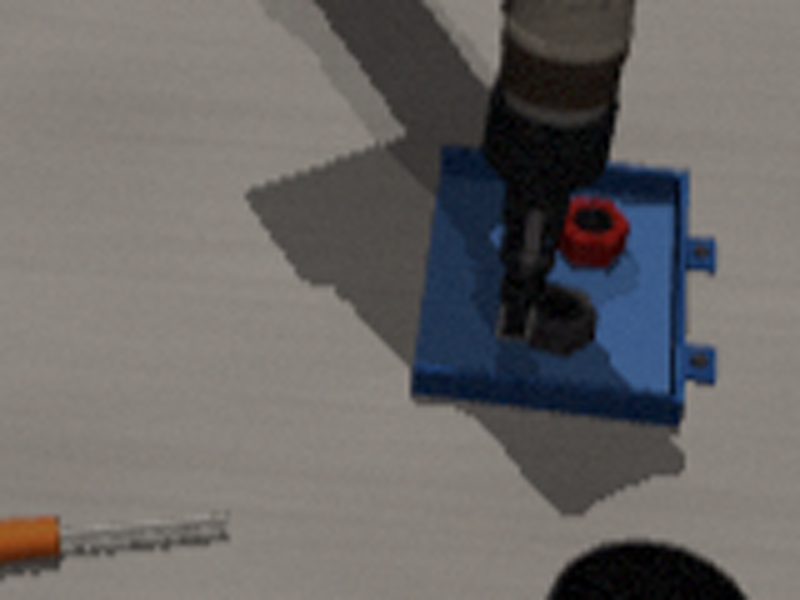

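Emit:
{"op": "arm_command", "data": {"motion": [{"x": 0.0, "y": 0.003, "z": -0.012, "roll": 0, "fingers": 0.33}, {"x": 0.0, "y": 0.003, "z": -0.01, "roll": 0, "fingers": 0.33}, {"x": 0.0, "y": 0.001, "z": -0.004, "roll": 0, "fingers": 0.33}, {"x": 0, "y": 0, "z": 0.015, "roll": 0, "fingers": 0.33}, {"x": -0.005, "y": 0, "z": 0.02, "roll": 0, "fingers": 0.33}, {"x": -0.03, "y": 0, "z": 0.01, "roll": 0, "fingers": 0.33}, {"x": -0.04, "y": 0, "z": 0, "roll": 0, "fingers": 0.33}, {"x": -0.03, "y": 0, "z": 0.02, "roll": 0, "fingers": 0.33}, {"x": 0, "y": 0, "z": 0.04, "roll": 0, "fingers": 0.33}, {"x": 0, "y": 0, "z": 0.04, "roll": 0, "fingers": 0.33}, {"x": 0, "y": 0, "z": 0.04, "roll": 0, "fingers": 0.33}, {"x": 0, "y": 0, "z": 0, "roll": 0, "fingers": 0.33}]}}

```text
clock: 12.72
eef_pos: [0.5312, 0.1539, 0.1177]
tool_rot: [0.536, 0.446, -0.494, 0.52]
ft_force: [-1.2, 0.1, -0.6]
grip_width: 0.0282
```

```bash
python3 st.py .585 -.225 .1; python3 nuts.py red steel;  python3 - <<'E'
from h import *
c=camera("scene");crop(c,(130,100,390,270),3,"pics/a6.png")
E
```

```text
[[0.115, 0.991, -0.066], [-0.035, -0.063, -0.997], [-0.993, 0.117, 0.027]] 12.7167 [0.5312 0.1539 0.1177] 0.0282 [-1.2  0.1 -0.6]
tool delta [0.037  0.075  0.3739]
scene red 108 [348.2 176. ] [0.466 0.367]
top red 78 [173.8 221.4] [0.467 0.366]
scene steel 119 [185.6 159.7] [ 0.441 -0.192]
scene steel 33 [284.2 190.7] [0.556 0.161]
scene steel 26 [181.2 189.3] [ 0.584 -0.172]
scene steel 153 [350.3 196.5] [0.56  0.372]
top steel 101 [173.2 197.1] [0.559 0.371]
top steel 161 [320.  222.5] [ 0.473 -0.183]
```

View pics/a6.png

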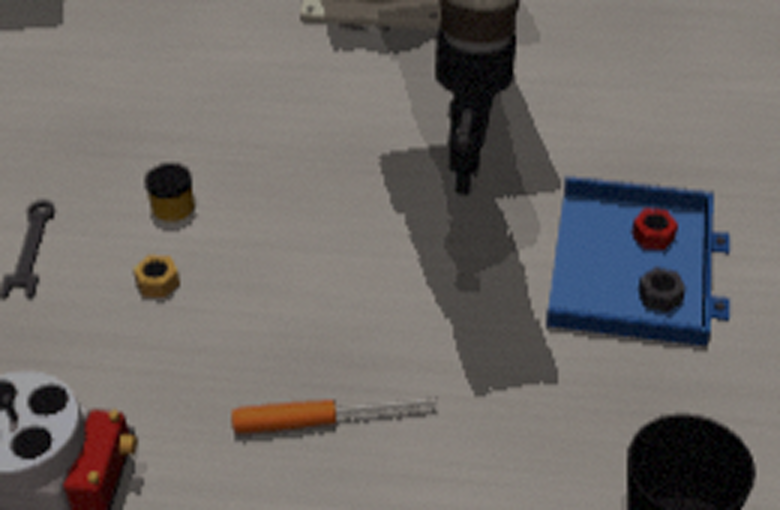

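Steel is flat in the tray at (0.560,0.372), and red, tin and the rest haven't moved. Next is brass, at (0.595,-0.166).

Emit:
{"op": "arm_command", "data": {"motion": [{"x": 0, "y": 0.0085, "z": 0.0333, "roll": 0, "fingers": 0.33}, {"x": 0, "y": 0.0085, "z": 0.0333, "roll": 0, "fingers": 0.33}, {"x": 0, "y": 0.0085, "z": 0.0333, "roll": 0, "fingers": 0.33}, {"x": 0, "y": 0.0085, "z": 0.0333, "roll": 0, "fingers": 0.33}, {"x": 0, "y": 0.0085, "z": 0.0333, "roll": 0, "fingers": 0.33}, {"x": 0, "y": 0.0085, "z": 0.0333, "roll": 0, "fingers": 0.33}, {"x": 0, "y": 0.0085, "z": 0.0333, "roll": 0, "fingers": 0.33}, {"x": 0, "y": 0.0085, "z": 0.0333, "roll": 0, "fingers": 0.33}, {"x": 0, "y": 0.0085, "z": 0.0333, "roll": 0, "fingers": 0.33}, {"x": 0, "y": 0.0085, "z": 0.0333, "roll": 0, "fingers": 0.33}, {"x": 0, "y": 0.0085, "z": 0.0333, "roll": 0, "fingers": 0.33}, {"x": 0, "y": 0, "z": 0, "roll": -0.12, "fingers": 0.33}, {"x": 0, "y": 0, "z": 0, "roll": -0.12, "fingers": 0.33}, {"x": 0, "y": 0, "z": 0, "roll": 0, "fingers": 0.33}]}}

```text
clock: 14.03
eef_pos: [0.6239, -0.2052, 0.1276]
tool_rot: [0.459, 0.517, -0.417, 0.59]
ft_force: [-0.7, -0.0, -1.1]
grip_width: 0.0284
```

```bash
python3 st.py .604 -.218 .03
```

```text
[[0.117, 0.967, 0.227], [-0.018, 0.231, -0.973], [-0.993, 0.11, 0.044]] 14.0333 [ 0.6239 -0.2052  0.1276] 0.0284 [-0.7 -0.  -1.1]
tool delta [ 0.0948 -0.0329  0.0036]
```

Emit:
{"op": "arm_command", "data": {"motion": [{"x": 0.0, "y": -0.033, "z": 0.004, "roll": 0.06, "fingers": 0.33}, {"x": 0.025, "y": 0, "z": 0.0, "roll": 0, "fingers": 0.33}, {"x": 0.03, "y": 0, "z": 0.0, "roll": 0, "fingers": 0.33}, {"x": 0.03, "y": 0, "z": 0.0, "roll": 0, "fingers": 0.33}, {"x": 0, "y": 0, "z": 0, "roll": 0, "fingers": 0.33}]}}

```text
clock: 14.45
eef_pos: [0.6079, -0.2121, 0.0368]
tool_rot: [0.48, 0.502, -0.432, 0.575]
ft_force: [-0.6, 0.7, -0.9]
grip_width: 0.0284
```

```bash
python3 st.py .604 -.218 .009;python3 nuts.py brass;  python3 - <<'E'
from h import *
c=camera("scene");crop(c,(130,120,290,240),5,"pics/a7.png")
E
```

```text
[[0.122, 0.979, 0.163], [-0.016, 0.166, -0.986], [-0.992, 0.118, 0.035]] 14.45 [ 0.6079 -0.2121  0.0368] 0.0284 [-0.6  0.7 -0.9]
tool delta [ 0.0272 -0.0081  0.0042]
scene brass 101 [187.  168.9] [ 0.486 -0.176]
scene brass 132 [181.8 192.4] [ 0.597 -0.167]
top brass 80 [316.1 190. ] [ 0.594 -0.168]
```

View pics/a7.png

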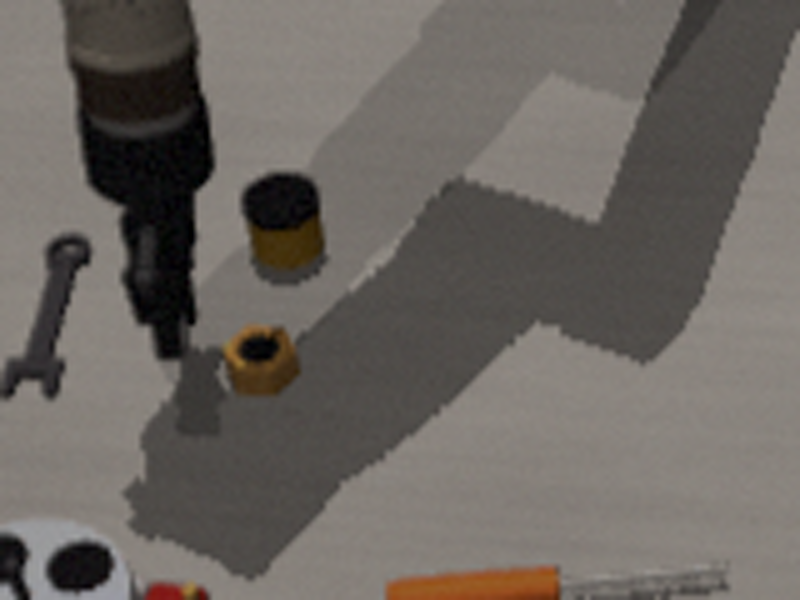

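The fingers sit behind brass (scene (182,192)), with the tin and wrench clear. Descend and push.

Emit:
{"op": "arm_command", "data": {"motion": [{"x": 0.018, "y": -0.006, "z": 0.004, "roll": 0, "fingers": 0.33}, {"x": 0.009, "y": 0, "z": 0.0, "roll": 0, "fingers": 0.33}, {"x": 0.0, "y": 0, "z": -0.01, "roll": 0, "fingers": 0.33}, {"x": 0.001, "y": 0, "z": -0.015, "roll": 0, "fingers": 0.33}, {"x": 0.0005, "y": -0.001, "z": -0.015, "roll": 0, "fingers": 0.33}, {"x": 0.0005, "y": -0.001, "z": -0.015, "roll": 0, "fingers": 0.33}]}}

```text
clock: 15.1
eef_pos: [0.6097, -0.1655, 0.0242]
tool_rot: [0.484, 0.489, -0.429, 0.585]
ft_force: [0.4, -0.4, 1.2]
grip_width: 0.0282
```

```bash
python3 st.py .516 .285 .009;python3 nuts.py brass
```

```text
[[0.154, 0.975, 0.158], [-0.028, 0.164, -0.986], [-0.988, 0.147, 0.052]] 15.1 [ 0.6097 -0.1655  0.0242] 0.0282 [ 0.4 -0.4  1.2]
tool delta [-0.0119 -0.0198 -0.4598]
scene brass 70 [189.3 168.8] [ 0.485 -0.169]
scene brass 131 [191.4 192.8] [ 0.596 -0.136]
top brass 54 [305.  190.8] [ 0.591 -0.126]
```

Emit:
{"op": "arm_command", "data": {"motion": [{"x": -0.003, "y": 0, "z": 0.015, "roll": 0, "fingers": 0.33}, {"x": 0.0, "y": -0.01, "z": 0.01, "roll": 0, "fingers": 0.33}, {"x": 0.01, "y": 0, "z": 0.005, "roll": 0, "fingers": 0.33}, {"x": 0.006, "y": 0, "z": 0, "roll": 0, "fingers": 0.33}, {"x": 0.002, "y": 0, "z": 0, "roll": 0, "fingers": 0.33}]}}

```text
clock: 15.62
eef_pos: [0.607, -0.1974, 0.0101]
tool_rot: [0.483, 0.49, -0.427, 0.587]
ft_force: [-0.2, -0.3, 0.0]
grip_width: 0.028
```

```bash
python3 st.py .6 -.175 .009;python3 nuts.py brass;  python3 - <<'E'
from h import *
c=camera("scene");crop(c,(130,120,290,240),5,"pics/a8.png")
E
```

```text
[[0.155, 0.974, 0.163], [-0.027, 0.17, -0.985], [-0.988, 0.148, 0.052]] 15.6167 [ 0.607  -0.1974  0.0101] 0.028 [-0.2 -0.3  0. ]
tool delta [-0.0006 -0.0031 -0.0233]
scene brass 103 [187.1 168.8] [ 0.486 -0.176]
scene brass 125 [192.8 193. ] [ 0.597 -0.131]
top brass 80 [306.4 190.5] [ 0.592 -0.131]
```

View pics/a8.png

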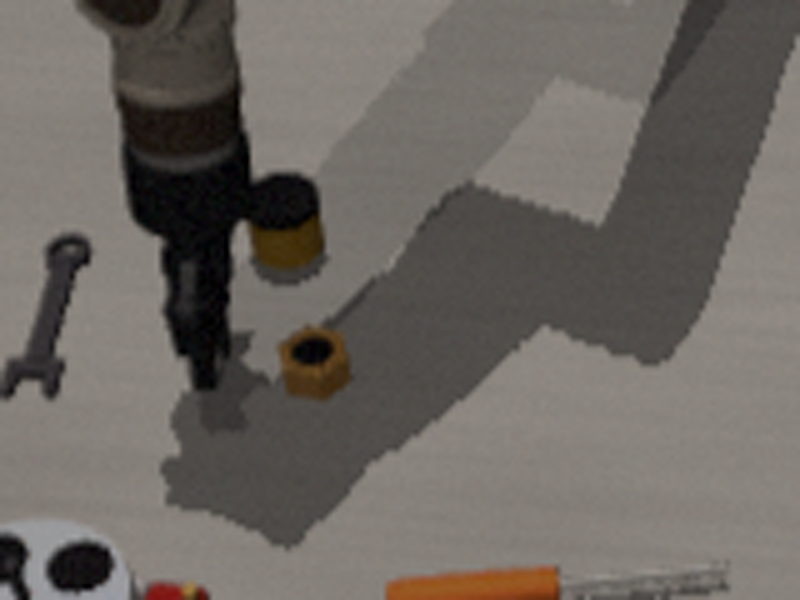

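Brass is at (0.594,-0.131), flat. I'll push in shorter steps.

Emit:
{"op": "arm_command", "data": {"motion": [{"x": 0.001, "y": -0.002, "z": -0.01, "roll": 0, "fingers": 0.33}, {"x": 0.0005, "y": -0.0005, "z": -0.012, "roll": 0, "fingers": 0.33}, {"x": 0.0005, "y": -0.0005, "z": -0.012, "roll": 0, "fingers": 0.33}, {"x": 0.0005, "y": -0.0005, "z": -0.012, "roll": 0, "fingers": 0.33}, {"x": 0.0005, "y": -0.0005, "z": -0.012, "roll": 0, "fingers": 0.33}]}}

```text
clock: 16.18
eef_pos: [0.5944, -0.1376, 0.0041]
tool_rot: [0.484, 0.489, -0.427, 0.587]
ft_force: [0.1, -1.5, 1.9]
grip_width: 0.0284
```

```bash
python3 st.py .516 .285 .009;python3 nuts.py brass
```

```text
[[0.158, 0.974, 0.161], [-0.029, 0.168, -0.985], [-0.987, 0.151, 0.054]] 16.1833 [ 0.5944 -0.1376  0.0041] 0.0284 [ 0.1 -1.5  1.9]
tool delta [-0.0293 -0.0047 -0.4288]
scene brass 122 [200.3 192.5] [ 0.592 -0.107]
top brass 48 [297.  191.3] [ 0.588 -0.096]
```

Emit:
{"op": "arm_command", "data": {"motion": [{"x": -0.004, "y": 0, "z": -0.005, "roll": 0, "fingers": 0.33}, {"x": -0.0006, "y": 0, "z": -0.012, "roll": 0, "fingers": 0.33}, {"x": -0.0006, "y": 0, "z": -0.012, "roll": 0, "fingers": 0.33}, {"x": -0.0006, "y": 0, "z": -0.012, "roll": 0, "fingers": 0.33}, {"x": -0.0006, "y": 0, "z": -0.012, "roll": 0, "fingers": 0.33}, {"x": -0.0006, "y": 0, "z": -0.012, "roll": 0, "fingers": 0.33}, {"x": -0.0006, "y": 0, "z": -0.012, "roll": 0, "fingers": 0.33}]}}

```text
clock: 16.87
eef_pos: [0.5787, -0.0536, 0.0079]
tool_rot: [0.483, 0.49, -0.426, 0.587]
ft_force: [0.4, -0.4, 0.9]
grip_width: 0.0281
```

```bash
python3 st.py .516 .285 .009;python3 nuts.py brass
```

```text
[[0.157, 0.974, 0.163], [-0.027, 0.169, -0.985], [-0.987, 0.15, 0.053]] 16.8667 [ 0.5787 -0.0536  0.0079] 0.0281 [ 0.4 -0.4  0.9]
tool delta [-0.0202 -0.0035 -0.3437]
scene brass 101 [187.  168.7] [ 0.486 -0.176]
scene brass 112 [226.8 191.2] [ 0.577 -0.023]
top brass 32 [273.9 194.9] [ 0.573 -0.009]
```

Good tracking at 12 mm per row, so I'll continue.

Emit:
{"op": "arm_command", "data": {"motion": [{"x": -0.0006, "y": 0, "z": -0.012, "roll": 0, "fingers": 0.33}, {"x": -0.0006, "y": 0, "z": -0.012, "roll": 0, "fingers": 0.33}, {"x": -0.0006, "y": 0, "z": -0.012, "roll": 0, "fingers": 0.33}, {"x": -0.0006, "y": 0, "z": -0.012, "roll": 0, "fingers": 0.33}, {"x": -0.0006, "y": 0, "z": -0.012, "roll": 0, "fingers": 0.33}, {"x": -0.0006, "y": 0, "z": -0.012, "roll": 0, "fingers": 0.33}, {"x": -0.0006, "y": 0, "z": -0.012, "roll": 0, "fingers": 0.33}, {"x": -0.0006, "y": 0, "z": -0.012, "roll": 0, "fingers": 0.33}, {"x": -0.0006, "y": 0, "z": -0.012, "roll": 0, "fingers": 0.33}]}}

```text
clock: 17.72
eef_pos: [0.5595, 0.06, 0.0078]
tool_rot: [0.483, 0.488, -0.427, 0.588]
ft_force: [0.2, -1.3, 0.2]
grip_width: 0.0283
```

```bash
python3 st.py .516 .285 .009;python3 nuts.py brass
```

```text
[[0.159, 0.974, 0.162], [-0.031, 0.169, -0.985], [-0.987, 0.151, 0.057]] 17.7167 [0.5595 0.06   0.0078] 0.0283 [ 0.2 -1.3  0.2]
tool delta [-0.0149 -0.0042 -0.2286]
scene brass 102 [187.1 168.7] [ 0.486 -0.176]
scene brass 100 [262.5 189.8] [0.559 0.091]
```

Emit:
{"op": "arm_command", "data": {"motion": [{"x": -0.0006, "y": 0, "z": -0.012, "roll": 0, "fingers": 0.33}, {"x": -0.0006, "y": 0, "z": -0.012, "roll": 0, "fingers": 0.33}, {"x": -0.0006, "y": 0, "z": -0.012, "roll": 0, "fingers": 0.33}, {"x": -0.0006, "y": 0, "z": -0.012, "roll": 0, "fingers": 0.33}, {"x": -0.0006, "y": 0, "z": -0.012, "roll": 0, "fingers": 0.33}, {"x": -0.0006, "y": 0, "z": -0.012, "roll": 0, "fingers": 0.33}, {"x": -0.0006, "y": 0, "z": -0.012, "roll": 0, "fingers": 0.33}, {"x": -0.0006, "y": 0, "z": -0.012, "roll": 0, "fingers": 0.33}, {"x": -0.0006, "y": 0, "z": -0.012, "roll": 0, "fingers": 0.33}, {"x": -0.0006, "y": 0, "z": -0.012, "roll": 0, "fingers": 0.33}]}}

```text
clock: 18.65
eef_pos: [0.5382, 0.1855, 0.0074]
tool_rot: [0.483, 0.486, -0.428, 0.589]
ft_force: [0.7, -1.3, 0.5]
grip_width: 0.0286
```

```bash
python3 st.py .516 .285 .009;python3 nuts.py brass
```

```text
[[0.161, 0.974, 0.16], [-0.035, 0.167, -0.985], [-0.986, 0.153, 0.061]] 18.65 [0.5382 0.1855 0.0074] 0.0286 [ 0.7 -1.3  0.5]
tool delta [-0.0086 -0.0047 -0.1015]
scene brass 100 [187.  168.8] [ 0.486 -0.176]
scene brass 95 [302.1 188.3] [0.539 0.218]
```

Emit:
{"op": "arm_command", "data": {"motion": [{"x": -0.0006, "y": -0.001, "z": -0.012, "roll": 0, "fingers": 0.33}, {"x": -0.0006, "y": -0.001, "z": -0.012, "roll": 0, "fingers": 0.33}, {"x": -0.0006, "y": -0.001, "z": -0.012, "roll": 0, "fingers": 0.33}, {"x": -0.0006, "y": -0.001, "z": -0.012, "roll": 0, "fingers": 0.33}, {"x": -0.0006, "y": 0, "z": -0.012, "roll": 0, "fingers": 0.33}, {"x": -0.0006, "y": 0, "z": -0.012, "roll": 0, "fingers": 0.33}, {"x": -0.0006, "y": 0, "z": -0.012, "roll": 0, "fingers": 0.33}]}}

```text
clock: 19.33
eef_pos: [0.5192, 0.2715, 0.0058]
tool_rot: [0.483, 0.485, -0.429, 0.59]
ft_force: [1.3, -2.7, 2.8]
grip_width: 0.0286
```

```bash
python3 st.py .516 .285 .009;python3 nuts.py brass;  python3 - <<'E'
from h import *
c=camera("scene");crop(c,(230,130,390,250),5,"pics/a9.png")
E
```

```text
[[0.162, 0.974, 0.158], [-0.038, 0.166, -0.985], [-0.986, 0.153, 0.064]] 19.3333 [0.5192 0.2715 0.0058] 0.0286 [ 1.3 -2.7  2.8]
tool delta [-0.0041 -0.0004 -0.0136]
scene brass 101 [187.  168.8] [ 0.486 -0.176]
scene brass 76 [328.9 186.1] [0.521 0.304]
```

View pics/a9.png

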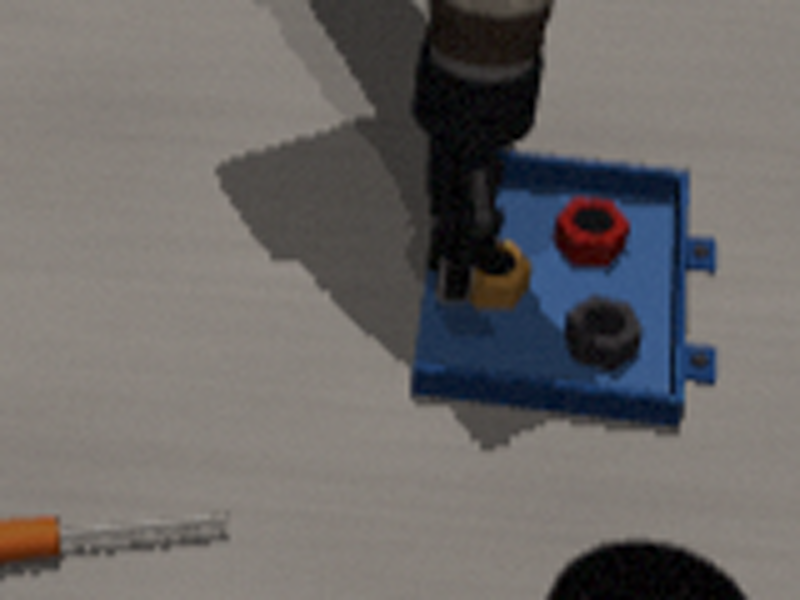

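Brass is inside the mouth (scene (329,186)). I'll nudge it about 14 mm farther, then retreat.

Emit:
{"op": "arm_command", "data": {"motion": [{"x": -0.001, "y": 0, "z": -0.008, "roll": 0, "fingers": 0.33}, {"x": -0.001, "y": 0, "z": -0.006, "roll": 0, "fingers": 0.33}, {"x": 0, "y": 0, "z": 0.015, "roll": 0, "fingers": 0.33}, {"x": 0, "y": 0, "z": 0.025, "roll": 0, "fingers": 0.33}, {"x": -0.02, "y": 0, "z": 0.025, "roll": 0, "fingers": 0.33}, {"x": -0.04, "y": 0, "z": 0, "roll": 0, "fingers": 0.33}, {"x": -0.04, "y": 0, "z": 0, "roll": 0, "fingers": 0.33}, {"x": -0.02, "y": 0, "z": 0.03, "roll": 0, "fingers": 0.33}, {"x": 0, "y": 0, "z": 0.04, "roll": 0, "fingers": 0.33}, {"x": 0, "y": 0, "z": 0.04, "roll": 0, "fingers": 0.33}, {"x": 0, "y": 0, "z": 0.02, "roll": 0, "fingers": 0.33}, {"x": 0, "y": 0, "z": 0, "roll": 0, "fingers": 0.33}, {"x": 0, "y": 0, "z": 0, "roll": 0, "fingers": 0.33}]}}

```text
clock: 20.57
eef_pos: [0.5263, 0.0884, 0.1411]
tool_rot: [0.48, 0.487, -0.43, 0.589]
ft_force: [0.5, 0.3, -0.3]
grip_width: 0.0286
```

```bash
python3 st.py;python3 nuts.py brass steel red;  python3 - <<'E'
from h import *
c=camera("scene");crop(c,(80,100,400,280),2.5,"pics/b1.png")
t=camera("top");crop(t,(140,140,400,260),3,"pics/b2.png")
E
```

```text
[[0.156, 0.975, 0.161], [-0.038, 0.169, -0.985], [-0.987, 0.147, 0.064]] 20.5667 [0.5263 0.0884 0.1411] 0.0286 [ 0.5  0.3 -0.3]
scene brass 99 [186.9 168.8] [ 0.486 -0.176]
scene brass 121 [331.7 184.3] [0.511 0.313]
top brass 73 [188.1 210.2] [0.51  0.314]
scene steel 120 [185.4 159.6] [ 0.441 -0.193]
scene steel 156 [350.3 196.6] [0.56  0.372]
top steel 330 [238.7 204.7] [0.534 0.123]
top steel 104 [173.4 197.2] [0.558 0.371]
top steel 158 [320.  222.5] [ 0.473 -0.183]
scene red 102 [348.1 175.9] [0.466 0.367]
top red 76 [173.7 221.4] [0.467 0.366]
```

View pics/b1.png

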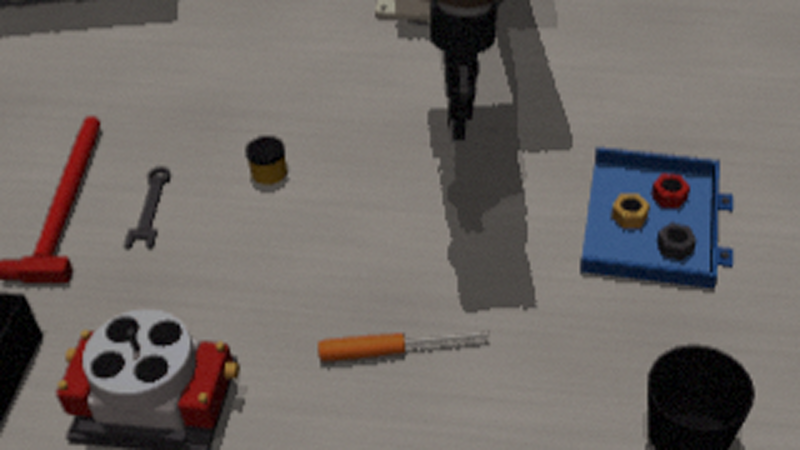

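View pics/b2.png

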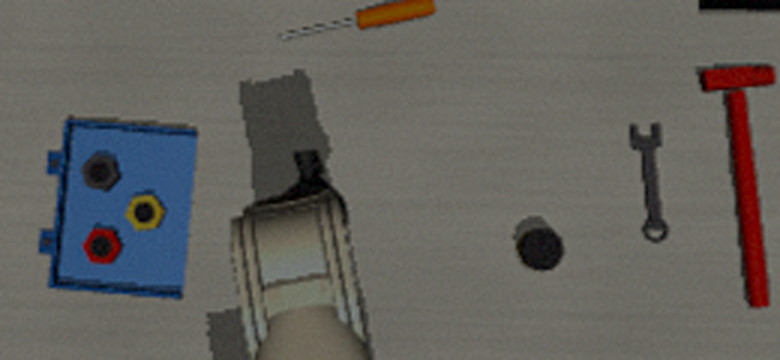

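Both views show the three nuts flat inside the tray, at least 20 mm clear of the walls and mouth. The tin and everything else are unmoved, and the gripper is clear.

```bash
python3 -c "
from workcell import job_done
print(job_done())"
```

```text
the job is handed in; nothing more can be done
None
```

All three nuts are in the tray, and I handed the job in at about 20.6 s of the 61 s allowed. I swept them in one at a time (red, then steel, then brass) with the fingertips about 28 mm apart, sliding them only.

**Last check:** the two camera views agree to about 2 mm. All three lie flat, and the tightest clearance is about 20 mm or more from the walls and the mouth line. The gripper was retracted to a height of 0.14 m and touching nothing.

| Nut | x (m) | y (m) |
|---|---|---|
| Red | 0.466 | 0.367 |
| Steel | 0.559 | 0.372 |
| Brass | 0.511 | 0.313 |

The tin's measured position stayed the same within measurement noise. The hammer, wrench and screwdriver looked unmoved in the pictures. I did not measure those three or the spray can.

**What went less well:**
- **Fingertip height:** it drifted during pushes, so I had to lower the tool again several times. Once the tips rode up to 24 mm behind the brass nut, which had still slid along and stayed flat.
- **Bench contact:** during the red push the fingertips pressed on the bench at about 27 N, and I lifted at once. No higher force showed in the readings, which I only get at the end of each move.
- **Tool tilt:** the tool gradually tilted to about 9°, which the interface gave no way to correct. It did not affect the result.

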